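# Index the engraving fixture to the next cut

### The arm

A 6-joint arm with a two-finger parallel gripper is mounted at the origin on the work surface. World frame = base frame: x ahead of the robot, y to its left, z up, the work surface at z = 0. Lengths are in m, angles in degrees, forces in N, time in s.
With the tool pointing down it reaches from about 0.4 to 0.825 m from the base axis. Payload 7 kg.
Tool frame: the origin (TCP) lies midway between the tips of the shut fingers; the grasp point (between the pads) lies 19 mm behind it; z points along the fingers, y is the line along which they close (so a half turn about z gives the same grasp; the last joint's range is limited). The gripper opens to 88 mm and grips with 3 to 60 N. Pads are 19 mm wide; open, the fingers measure 130 mm over their backs; the gripper's body (78 mm by 193 mm) begins 47 mm behind the grasp point.
Start: joints at [-49.441, 20.546, 0.682, 0, -70.136, -16.507], TCP at [0.275, -0.616, 0.227] pointing down, gripper open.
Joint ranges: [-176.03, 176.03], [-82.01, 121.73], [-58.28, 71.71], [-173.87, 95.51], [-174.79, -0.11], [-173.66, 173.66]. Speed limits (degrees/s): [136.94, 136.94, 172.46, 180, 180, 180].

### API

Orientations are given as [roll, pitch, yaw] about the fixed x, y, z axes, in that order (R = Rz(yaw) Ry(pitch) Rx(roll)).
In Python, from plant import r gives the robot as it stands. The module is installed in compiled form; this text tells all that it offers.
- The arm moves only by the tool play_rows, never from a script. Its argument "rows" is a list of rows, each an object with "slide": the shift along the tool's x, y, z as a fraction of full scale, a list of three; "delta_rot": the turn, a rotation vector about the tool's x, y, z as a fraction of full scale, a list of three; "fingers": the opening, from -1 (shut) to 1 (fully open). In form: [{"slide": [x, y, z], "delta_rot": [rx, ry, rz], "fingers": fingers}, ...]. A call has 1 to 8 rows; each row shifts and turns the commanded pose from where the row before left it, along the tool's axes as they then stand; what a row does not reach is not made up. Full scale, the value 1, is 0.15 m for a shift and 0.08 rad for a turn. A row lasts 1/8 s, in which the tool goes at most 62.5 mm and 10.7 degrees, less where a joint would pass 70% of its speed; a pose out of reach is approached as far as the arm can. A call with a number of a shift or a turn outside -1 to 1 is refused whole. A call with a gripper value outside its range is refused whole. The fingers move at their own pace and stop on an object; "squeeze" is the grip in N (left out, the last holds). Time passes only in rows, so rows that do not move let the fingers close. It gives the time, the measured TCP pose, the force, the opening and the grip force at its end, in the units of the state.
- r.get_state(): the state, without advancing time (a new reading comes with each control period).
- r.capture(name): name is "scene" or "side" or "wrist"; returns a dict with "image" (480x640x3 uint8, blue, green, red), "fx", "fy", "cx", "cy" (pixels), "R" (3x3) and "t" (3): a world point X has camera coordinates R X + t; the wrist camera has in their place "T_tool_cam" (4x4, takes a point from camera to tool coordinates, whose origin is the TCP and whose axes are the flange's). Camera axes: x right, y down, z forward; pixel columns grow to the right and rows downward; lengths in m; the calibration is good to about 2 mm. A picture is of the moment at which its call begins: read the wrist's pose just before it. There is no depth.
- r.close_job(): hands the job in; it is judged then, once.
The state is a dict: "time_s": time; "joints": joint angles; "qd": joint speeds; "joint_torque": joint torques, N m; "tcp_pos": TCP position; "eef_rot": TCP orientation; "contact_force": force on the tool from outside, world axes, zero at the start; "moment": the same for the moment, N m; "gripper_width": finger opening in m; "gripper_force": force on a finger pad.
Only numpy, scipy, OpenCV 4.12 (cv2) and the standard library are available. Lean on these libraries where they do the work, as an engineer would, in place of code of your own. Each camera call takes 0.05 s, during which the arm holds its last target. There are 200 camera calls.

### The job

With a fingertip push the brass post of the engraver's black dial round, counter-clockwise seen from above, until the white line on the dial lines up with the white line on the red tab; then, leaving the dial there, push the orange-ended clamp lever fully over, counter-clockwise to its stop. Push gently and do not pinch or lift anything: the red tab stays where it is set, the copper ferrule stays seated in the middle of the dial, and the tools lying about are left alone.

Things in the scene. Friction and masses are not known exactly. Their poses are not given: they have to be found in the camera images.
- fixture: Rotary indexing fixture, bolted down: dark base plate (200 mm along its x, 260 mm along its y from y=-155 to +105 mm, 18 mm thick), green drum of 88 mm radius about the origin, with an aluminium scale ring on top at 54 mm height. Origin: on the bench surface, under the dial's axis; z up. It stands at various places and yaws on the bench.
- dial (a joint): Angle (rad) of the black dial about the vertical axis through the fixture's origin. 0 when its white line points along the fixture's +x; positive counter-clockwise from above. Stops at -2.0 and 1.8. It drags (about 0.14 N m, so 3 N at the post) and stays where it is left. The dial is a disc of 70 mm radius, top face 62 mm above the bench.
- tab (a joint): Angle (rad) of the red tab about the same axis, same zero and sense as joint dial. The lines are aligned when joint dial equals joint tab. The tab is a red block 16 mm wide, 22 mm long (72 to 94 mm from the axis), top 62 mm above the bench, held very tightly; at the start it lies 0.6 to 2.1 rad counter-clockwise of the dial's line.
- clamp (a joint): Angle (rad) of the clamp lever about its vertical pivot: 0 open (as at the start, within 0.1), 1.2 fully over at the stop; positive counter-clockwise from above. At 0 the lever points 2.269 rad (130 deg) clockwise of the fixture's +x. Drags with about 0.12 N m (2 N at its end) and stays where it is left.
- index_mark (a point): Outer end of the dial's white line (line 3 mm wide, on the black top face), 71 mm from the axis, 62 mm above the bench.
- target_line (a point): Inner end of the white line (3 mm wide) on the red tab, 71 mm from the axis, 62 mm above the bench.
- dial_centre (a point): Centre of the dial's top face, 62 mm above the bench, on its axis.
- post_top (a point): Centre of the top of the dial's upright brass post: 16 mm diameter, 30 mm tall from the dial's face (62 to 92 mm above the bench), 52 mm from the axis on the side opposite the white line.
- clamp_pivot (a point): Pivot of the clamp lever, 118 mm from the dial's axis along the fixture's -y, 44 mm above the bench: underside of the lever.
- clamp_tip (a point): Centre of the top of the lever's upright orange end: 18 mm diameter, 86 mm above the bench, 60 mm from the pivot. The orange post stands free from 52 mm (top of the flat steel arm, 12 mm wide) to 86 mm; the steel hub on the pivot is 24 mm in diameter, top at 54 mm.
- ferrule: Loose copper ferrule, 36 mm diameter and 28 mm tall, standing in a 5 mm high ring (48 mm outside diameter) at the middle of the dial: its top is 90 mm above the bench. Origin: centre of its underside. It rides round with the dial.
- handpiece: Loose engraving handpiece lying on the bench on rubber cradles, 139 mm long along its x, 26 mm wide, 25 mm high. Origin under its middle. Leave alone.
- oil: Loose little bottle with red cap, 40 mm diameter, 85 mm tall. Origin: centre of underside. Leave alone.
- paste: Loose jar with blue lid, 52 mm diameter, 40 mm tall. Origin: centre of underside. Leave alone.
- knife: Loose knife lying flat along its x, about 195 mm long, 27 mm wide, 15 mm high. Leave alone.
- screwdriver: Loose red-handled screwdriver lying along its x, about 200 mm long, under 35 mm high. Leave alone.
- stone: Loose two-tone sharpening stone, 120 x 40 x 24 mm. Leave alone.

How it is judged:
By the outcome, as a careful person would: the job done as asked, in the order asked, and still so for the second after the job is handed in, with the robot touching nothing.
It also fails if it takes over 61 s, if anything falls off the work surface, if the arm or the gripper's body presses on something with over 40 N, if the wrist force passes 120 N, or if a joint passes its speed limit or range.

## Working session

There is one attempt and no reset: what is moved stays moved. The work goes in short steps, Python scripts to look and compute and a tool call to move; the robot and the scene stay as the last step left them, time stands still between calls to the robot, and variables do not carry over. Pictures are saved under pics/ and viewed, at most 10 in all, crops included, and the job is handed in when it is done.

Besides the shell and the picture viewer there is one more tool, called after "Emit:" as name(argument=value, ...), one argument or row to a line, values as JSON. play_rows: Moves the arm, as the interface text tells. Shift numbers are shares of 0.15 m and turn numbers shares of 0.08 rad, none past 1 either way. Its arguments: {"type":"object","properties":{"rows":{"type":"array"},"squeeze":{"type":"number"}},"required":["rows"]}

```bash
mkdir -p pics; cat > h.py <<'E'
from plant import r
import numpy as np, cv2, pickle
from scipy.spatial.transform import Rotation as Ro
def cap(n,f):
    s=r.get_state(); c=r.capture(n); cv2.imwrite('pics/'+f+'.png',c['image'])
    if 'T_tool_cam' in c:
        T=np.eye(4); T[:3,:3]=Ro.from_euler('xyz',s['eef_rot'],degrees=True).as_matrix(); T[:3,3]=s['tcp_pos']
        M=np.linalg.inv(T@np.array(c['T_tool_cam'])); c['R']=M[:3,:3]; c['t']=M[:3,3]
    pickle.dump(c,open('pics/'+f+'.pkl','wb')); return c
def ray(f,u,v,z):
    c=pickle.load(open('pics/'+f+'.pkl','rb')); R=np.array(c['R']);t=np.array(c['t'])
    o=-R.T@t; d=R.T@np.array([(u-c['cx'])/c['fx'],(v-c['cy'])/c['fy'],1]); return o+d*(z-o[2])/d[2]
def proj(f,X):
    c=pickle.load(open('pics/'+f+'.pkl','rb')); p=np.array(c['R'])@X+np.array(c['t'])
    return c['fx']*p[0]/p[2]+c['cx'],c['fy']*p[1]/p[2]+c['cy']
E
python3 -c "
from h import *
cap('scene','s0');cap('side','d0');print(r.get_state())"
```

```text
{'time_s': 0.1, 'joints': array([-4.94395977e+01,  2.05878876e+01,  6.39681340e-01, -1.70141251e-02,
       -7.01349196e+01, -1.65073175e+01]), 'qd': array([ 0.08903993, -0.13831198,  0.1147043 , -0.07946254, -0.04849527,
        0.05357471]), 'joint_torque': array([-1.34716884e-03, -5.84165025e+01,  2.93749791e+01,  7.01562658e+00,
        1.02067858e-02, -7.19893751e-05]), 'tcp_pos': array([ 0.27492467, -0.61601053,  0.22571736]), 'eef_rot': array([ 1.79915755e+02, -8.28529852e-03, -1.55952702e+02]), 'contact_force': array([-0.54651002,  0.32623886, -0.18804348]), 'moment': array([-0.02495764, -0.00926015,  0.00664166]), 'gripper_force': 0.0, 'gripper_width': 0.08744905365186183}
```

View pics/s0.png

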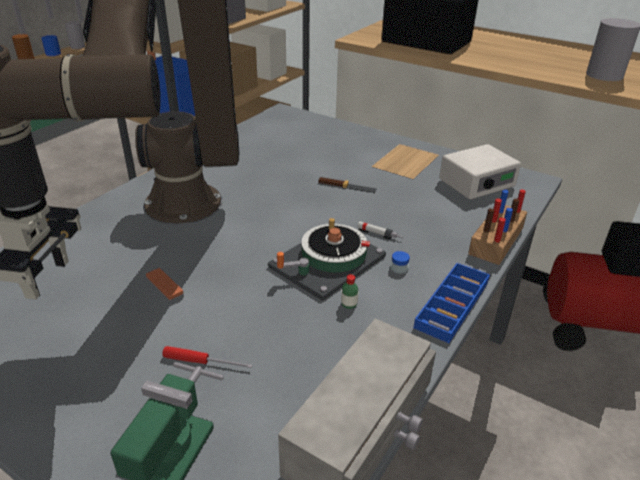

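View pics/d0.png

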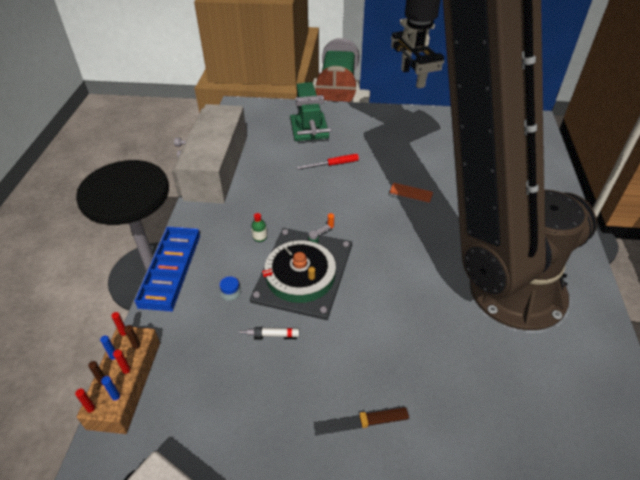

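The scene view shows the fixture at about (330,250), and the side view shows it at about (300,265). In the side view the post is near (311,273), the red tab (267,273) and the orange end (331,219). I'll enlarge both.

```bash
python3 -c "
from h import *
a=cv2.imread('pics/s0.png')[205:305,260:400];b=cv2.imread('pics/d0.png')[200:325,235:365]
a=cv2.resize(a,(560,400),interpolation=2)
cv2.imwrite('pics/c1.png',cv2.resize(cv2.imread('pics/d0.png')[200:320,240:360],(600,600),interpolation=2))
for uv,z in [((300,263),.067),((312,267),.092),((267,273),.062),((331,214),.086)]: print(ray('d0',*uv,z))
"
```

```text
[0.54210449 0.02023405 0.067     ]
[0.50837827 0.05191635 0.092     ]
[0.6186498  0.05631228 0.062     ]
[ 0.48023884 -0.14299515  0.086     ]
```

View pics/c1.png

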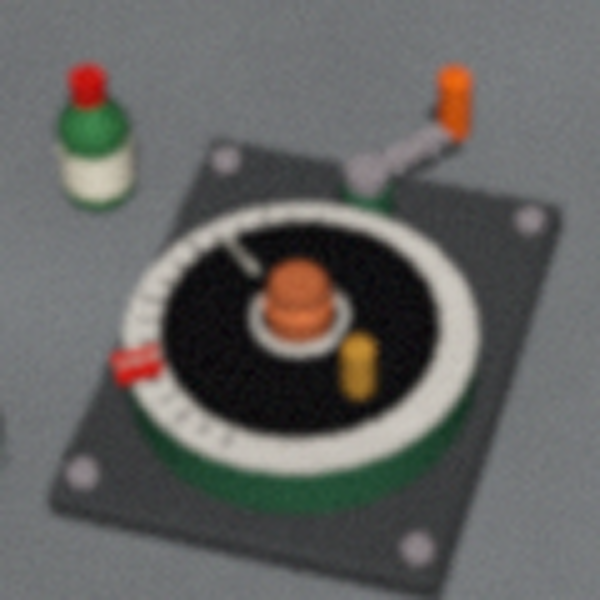

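Side crop: ferrule top about (300,275), post top (358,342), line outer end (228,236), tab (137,362), hub (365,165) and orange top (455,75). The post therefore has to travel about 68° counter-clockwise. Next I'll move above the fixture for a close look.

```bash
python3 -c "
from h import *
f=lambda u,v,z: ray('d0',240+u/5,200+v/5,z)
C=f(300,268,.090);P=f(358,340,.092);L=f(228,236,.062);T=f(155,360,.062);H=f(365,163,.054);O=f(455,73,.086);B=f(88,74,.085)
print(C,P,L,T,H,O,B)
c=r.capture('wrist');print(c['T_tool_cam'],c['fx'])
"
```

```text
[0.5427335  0.00996284 0.09      ] [0.50896562 0.05514667 0.092     ] [ 0.58635605 -0.03384265  0.062     ] [0.60947507 0.05214913 0.062     ] [ 0.52374445 -0.10100458  0.054     ] [ 0.48003388 -0.14068597  0.086     ] [ 0.67344195 -0.12189704  0.085     ]
[[ 1.14159067e-04 -9.66138650e-01 -2.58023440e-01  6.89427710e-02]
 [ 9.99999922e-01  2.07828614e-04 -3.35753208e-04  4.79132805e-04]
 [ 3.78008805e-04 -2.58023382e-01  9.66138598e-01 -1.58291202e-01]
 [ 0.00000000e+00  0.00000000e+00  0.00000000e+00  1.00000000e+00]] 394.3500626719989
```

Emit:
play_rows(
  rows=[
    {"slide": [-0.25,0.24,-0.1],"delta_rot": [0,0,1],"fingers": -1},
    {"slide": [-0.25,0.24,-0.1],"delta_rot": [0,0,1],"fingers": -1},
    {"slide": [-0.22,0.26,-0.1],"delta_rot": [0,0,1],"fingers": -1},
    {"slide": [-0.2,0.28,-0.1],"delta_rot": [0,0,1],"fingers": -1},
    {"slide": [-0.18,0.3,-0.1],"delta_rot": [0,0,1],"fingers": -1},
    {"slide": [-0.15,0.32,0],"delta_rot": [0,0,1],"fingers": -1},
    {"slide": [-0.12,0.33,0],"delta_rot": [0,0,1],"fingers": -1},
    {"slide": [-0.1,0.33,0],"delta_rot": [0,0,1],"fingers": -1},
  ],
  squeeze=10,
)

```text
time_s: 1.15
tcp_pos: [0.4488, -0.2361, 0.3016]
eef_rot: [180.0, 0.0, 167.2]
contact_force: [0.9, -1.3, -0.8]
gripper_width: 0.0132
gripper_force: 0.0
```

Emit:
play_rows(
  rows=[
    {"slide": [0.02,0.25,0],"delta_rot": [0,0,1],"fingers": -1},
    {"slide": [0.02,0.25,0],"delta_rot": [0,0,1],"fingers": -1},
    {"slide": [0.02,0.25,0],"delta_rot": [0,0,1],"fingers": -1},
    {"slide": [0.03,0.25,0],"delta_rot": [0,0,1],"fingers": -1},
    {"slide": [0.03,0.25,0],"delta_rot": [0,0,1],"fingers": -1},
    {"slide": [0.03,0.25,0],"delta_rot": [0,0,1],"fingers": -1},
    {"slide": [0.02,0.23,0],"delta_rot": [0,0,0.5],"fingers": -1},
    {"slide": [0,0,0],"delta_rot": [0,0,0],"fingers": -1},
  ],
)

```text
time_s: 2.15
tcp_pos: [0.54, 0.0053, 0.3007]
eef_rot: [-179.9, -0.0, 137.7]
contact_force: [0.4, -0.5, -0.8]
gripper_width: 0.0005
gripper_force: 0.0
```

```bash
python3 -c "
from h import *
cap('wrist','w1');s=r.get_state();print(s['tcp_pos'],s['eef_rot'],s['joints'])"
```

```text
[0.53935073 0.00440213 0.30084444] [-1.79930684e+02 -4.44945673e-02  1.37680938e+02] [ 2.12911239e+01  5.39567892e+00 -9.45473799e+00 -9.35784112e-03
 -7.52314523e+01 -1.53607767e+02]
```

View pics/w1.png

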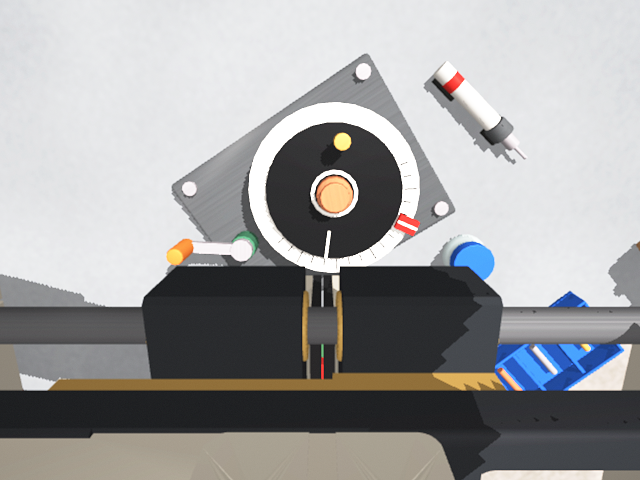

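The wrist view shows the post top at (342,141), ferrule top (335,193), dial line (329,231)–(326,258), tab (407,225), hub (243,250) and orange top (176,256). The shut fingertips sit near (322,285).

```bash
python3 -c "
from h import *
im=cv2.imread('pics/w1.png')
cv2.imwrite('pics/c2.png',cv2.resize(im[95:275,240:430],(760,720),interpolation=2)[:600])
f=lambda u,v,z: ray('w1',u,v,z)[:2]
hsv=cv2.cvtColor(im,cv2.COLOR_BGR2HSV)
# dial disc by dark fit
P=f(342,141,.092);F=f(335,193,.09);L=f(326.5,257,.062);Li=f(329,231,.062);T=f(407,225,.062);H=f(243,250,.054);O=f(176,256,.086)
C=P+52/123*(L-P)
for n in 'P F L Li T H O C'.split(): print(n,eval(n).round(4))
a=lambda v:np.degrees(np.arctan2(v[1],v[0]))
for c in (C,F): print(a(P-c),a(L-c),a(T-c),a(H-c),np.linalg.norm(H-c),np.linalg.norm(P-c),np.linalg.norm(T-c))
print(a(O-H),np.linalg.norm(O-H))
"
```

```text
P [0.5082 0.0591]
F [0.5395 0.0226]
L [ 0.588  -0.0318]
Li [ 0.5687 -0.0108]
T [0.6183 0.0532]
H [ 0.5238 -0.0945]
O [ 0.4807 -0.1366]
C [0.5419 0.0207]
131.32642391669745 -48.67357608330253 23.08030259378238 -98.93644988670702 0.1166140088738503 0.05113296832214221 0.08298827331151767
130.66941238600435 -48.240313976779845 21.22046540929316 -97.62104156575865 0.11818380037464428 0.04806622768371424 0.08451743228311141
-135.72773952867664 0.06028430098303003
```

View pics/c2.png

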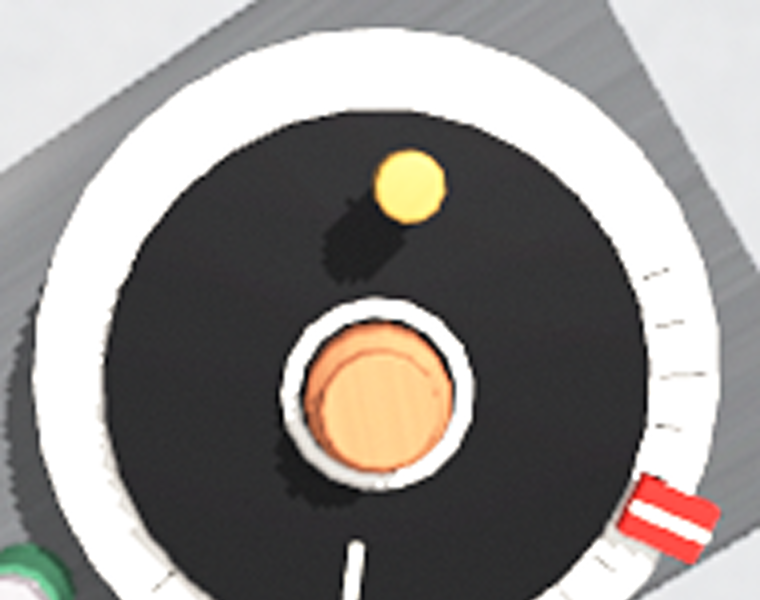

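The enlarged crop puts the ring centre at about (334.5,193.3) full-frame, the tab line from (397.5,224) to (417,231.5), and the post top at (342.5,141.5).

```bash
python3 -c "
from h import *
f=lambda u,v,z: ray('w1',u,v,z)[:2]
C1=f(334.5,193.3,.067);C2=f(335,197.5,.09);P=f(342.5,141.5,.092);L=f(326.5,257,.062);T=f(397.5,224.5,.062);T2=f(417,231.3,.062)
C=(C1+C2)/2;print(C1,C2)
a=lambda v:np.degrees(np.arctan2(v[1],v[0]))
print(a(P-C),a(L-C),a(T-C),a(T2-C),a(T2-T),np.linalg.norm(P-C),np.linalg.norm(T-C))
s=r.get_state();y=np.radians(s['eef_rot'][2]);tx=np.array([np.cos(y),np.sin(y)]);ty=np.array([np.sin(y),-np.cos(y)])
G=C+.052*np.array([np.cos(np.radians(132-28)),np.sin(np.radians(132-28))])
print('y dir',a(ty),'G',G,'slide',(G-s['tcp_pos'][:2])@tx/.15,(G-s['tcp_pos'][:2])@ty/.15)
"
```

```text
[0.54253178 0.02016803] [0.54269056 0.01976395]
130.80356680964547 -48.70080197821569 20.969146528511875 22.647185856889948 28.30175546607269 0.05172105449245577 0.07352503559889036
y dir 47.680938211647366 G [0.53003123 0.07042137] slide 0.3422594595662204 0.2836044473489426
```

Dial centre is (0.5426, 0.020). The post is at 131°, the line at −49° and the tab at about 22°, so the dial needs about 71°. I'll lower the fingertip behind the post, at 101° on its circle.

Emit:
play_rows(
  rows=[
    {"slide": [0.166,0.149,0],"delta_rot": [0,0,0],"fingers": -1},
    {"slide": [0.166,0.149,0.1],"delta_rot": [0,0,0],"fingers": -1},
    {"slide": [0,0,0.3],"delta_rot": [0,0,0],"fingers": -1},
    {"slide": [0,0,0.3],"delta_rot": [0,0,0],"fingers": -1},
    {"slide": [0,0,0.3],"delta_rot": [0,0,0],"fingers": -1},
    {"slide": [0,0,0.3],"delta_rot": [0,0,0],"fingers": -1},
    {"slide": [0,0,0.2],"delta_rot": [0,0,0],"fingers": -1},
    {"slide": [0,0,0],"delta_rot": [0,0,0],"fingers": -1},
  ],
)

```text
time_s: 3.2
tcp_pos: [0.5312, 0.069, 0.075]
eef_rot: [-179.8, -0.1, 137.6]
contact_force: [0.5, 0.3, 0.8]
gripper_width: 0.0002
gripper_force: 0.0
```

```bash
cat > plan.py <<'E'
import sys
from h import *
C=np.array([.5426,.020]); s=r.get_state(); p=np.array(s['tcp_pos']);y=np.radians(s['eef_rot'][2])
v=p[:2]-C; print('theta',np.degrees(np.arctan2(v[1],v[0])),'rad',np.linalg.norm(v),'z',p[2],'ydir',np.degrees(y)-90,s['contact_force'])
# args: list of theta:turn deg
for a in sys.argv[1:]:
    th,dr=map(float,a.split(':')); t=np.radians(th)
    g=C+.052*np.array([np.cos(t),np.sin(t)]); d=g-p[:2]
    print(a,np.round([(d@[np.cos(y),np.sin(y)])/.15,(d@[np.sin(y),-np.cos(y)])/.15,-np.radians(dr)/.08],3))
    p[:2]=g; y+=np.radians(dr)
E
python3 plan.py 104:0 107:0 110:0 113:0 116:0 120:4 124:4 128:4 132:4
```

```text
theta 103.05072484243762 rad 0.0502961319962082 z 0.07501911553529741 ydir 47.556600187352444 [0.48518054 0.26788032 0.76792258]
104:0 [ 0.013  0.002 -0.   ]
107:0 [ 0.01  -0.015 -0.   ]
110:0 [ 0.009 -0.016 -0.   ]
113:0 [ 0.008 -0.016 -0.   ]
116:0 [ 0.007 -0.017 -0.   ]
120:4 [ 0.008 -0.023 -0.873]
124:4 [ 0.008 -0.023 -0.873]
128:4 [ 0.008 -0.023 -0.873]
132:4 [ 0.008 -0.023 -0.873]
```

Emit:
play_rows(
  rows=[
    {"slide": [0.013,0.002,0],"delta_rot": [0,0,0],"fingers": -1},
    {"slide": [0.01,-0.015,0],"delta_rot": [0,0,0],"fingers": -1},
    {"slide": [0.009,-0.016,0],"delta_rot": [0,0,0],"fingers": -1},
    {"slide": [0.008,-0.016,0],"delta_rot": [0,0,0],"fingers": -1},
    {"slide": [0.007,-0.017,0],"delta_rot": [0,0,0],"fingers": -1},
    {"slide": [0.008,-0.023,0],"delta_rot": [0,0,-0.873],"fingers": -1},
    {"slide": [0.008,-0.023,0],"delta_rot": [0,0,-0.873],"fingers": -1},
    {"slide": [0.008,-0.023,0],"delta_rot": [0,0,-0.873],"fingers": -1},
  ],
)

```text
time_s: 4.2
tcp_pos: [0.5119, 0.0627, 0.0768]
eef_rot: [179.9, 0.0, 149.7]
contact_force: [1.3, 3.6, 2.6]
gripper_width: 0.0005
gripper_force: 1.7
```

```bash
python3 plan.py 132:4 136:4 140:4 144:4 148:4 152:4 156:4 160:4
```

```text
theta 125.68595290705363 rad 0.05258095701240461 z 0.07683360446960455 ydir 59.72751667336729 [1.25179598 3.58733593 2.56653274]
132:4 [ 0.01  -0.037 -0.873]
136:4 [ 0.008 -0.023 -0.873]
140:4 [ 0.008 -0.023 -0.873]
144:4 [ 0.008 -0.023 -0.873]
148:4 [ 0.008 -0.023 -0.873]
152:4 [ 0.008 -0.023 -0.873]
156:4 [ 0.008 -0.023 -0.873]
160:4 [ 0.008 -0.023 -0.873]
```

Emit:
play_rows(
  rows=[
    {"slide": [0.01,-0.03,0.005],"delta_rot": [0,0,-0.87],"fingers": -1},
    {"slide": [0.008,-0.023,0.005],"delta_rot": [0,0,-0.87],"fingers": -1},
    {"slide": [0.008,-0.023,0],"delta_rot": [0,0,-0.87],"fingers": -1},
    {"slide": [0.008,-0.023,0],"delta_rot": [0,0,-0.87],"fingers": -1},
    {"slide": [0.008,-0.023,0],"delta_rot": [0,0,-0.87],"fingers": -1},
    {"slide": [0.008,-0.023,0],"delta_rot": [0,0,-0.87],"fingers": -1},
    {"slide": [0.008,-0.023,0],"delta_rot": [0,0,-0.87],"fingers": -1},
    {"slide": [0,0,0],"delta_rot": [0,0,0],"fingers": -1},
  ],
)

```text
time_s: 5.2
tcp_pos: [0.4949, 0.0412, 0.0749]
eef_rot: [-180.0, -0.1, 177.5]
contact_force: [-0.5, 1.0, 0.3]
gripper_width: 0.0006
gripper_force: 0.4
```

```bash
python3 plan.py 160:4 163:3 166:3 169:3 172:3 175:3 178:3; python3 -c "
from h import *
cap('wrist','w2')
cv2.imwrite('pics/sd.png',0*cv2.imread('pics/w2.png'))"
```

```text
theta 156.0563757367705 rad 0.05219342703035506 z 0.074932121482923 ydir 87.46450229940558 [-0.53817071  0.95326906  0.28505973]
160:4 [ 0.007 -0.023 -0.873]
163:3 [ 0.006 -0.017 -0.654]
166:3 [ 0.006 -0.017 -0.654]
169:3 [ 0.006 -0.017 -0.654]
172:3 [ 0.006 -0.017 -0.654]
175:3 [ 0.006 -0.017 -0.654]
178:3 [ 0.006 -0.017 -0.654]
```

View pics/w2.png

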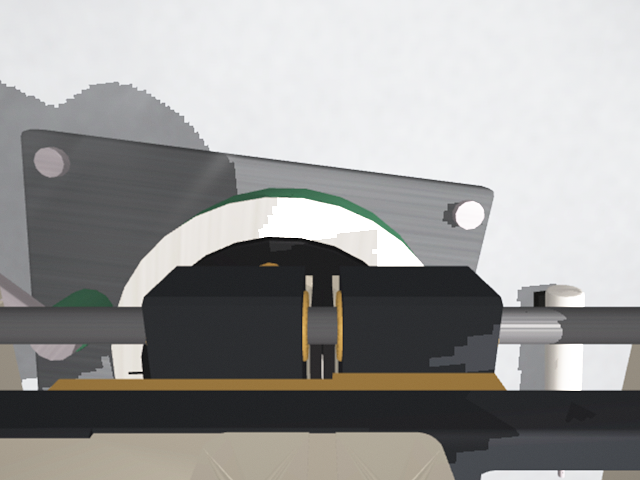

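The fingers mostly hide the dial, with the post top just visible at (270,265), about 19 mm (21°) ahead of the tip. I'll push part way, then check with the side camera.

Emit:
play_rows(
  rows=[
    {"slide": [0.007,-0.023,0],"delta_rot": [0,0,-0.87],"fingers": -1},
    {"slide": [0.006,-0.017,0],"delta_rot": [0,0,-0.65],"fingers": -1},
    {"slide": [0.006,-0.017,0],"delta_rot": [0,0,-0.65],"fingers": -1},
    {"slide": [0.006,-0.017,0],"delta_rot": [0,0,-0.65],"fingers": -1},
    {"slide": [0.006,-0.017,0],"delta_rot": [0,0,-0.65],"fingers": -1},
    {"slide": [0,0,0],"delta_rot": [0,0,0],"fingers": -1},
  ],
)

```text
time_s: 6.0
tcp_pos: [0.4911, 0.0272, 0.0747]
eef_rot: [-180.0, -0.1, -166.7]
contact_force: [0.3, 0.4, 0.3]
gripper_width: 0.0005
gripper_force: 0.4
```

```bash
python3 plan.py 174:2 176:2 178:2 180:2; python3 -c "
from h import *
cap('side','d1');im=cv2.imread('pics/d1.png');cv2.imwrite('pics/d1c.png',cv2.resize(im[225:325,255:345],(540,600),interpolation=2))"
```

```text
theta 172.01585064098884 rad 0.05199424514828318 z 0.07467155752944211 ydir -256.7024313987148 [0.28373342 0.43555733 0.34358054]
174:2 [ 0.004 -0.011 -0.436]
176:2 [ 0.004 -0.011 -0.436]
178:2 [ 0.004 -0.011 -0.436]
180:2 [ 0.004 -0.011 -0.436]
```

View pics/d1c.png

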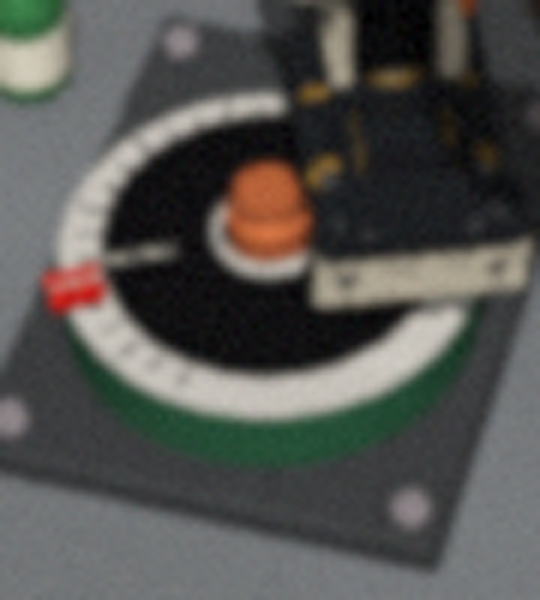

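The dial line now runs (108,262)–(178,248) in the crop and the tab spans (45–103, 265–312), so about 10° remains.

```bash
python3 -c "
from h import *
f=lambda u,v:ray('d1',255+u/6,225+v/6,.062)[:2]
a=lambda v:np.degrees(np.arctan2(v[1],v[0]))
A,B=f(108,262),f(178,248)
print(A,B,a(A-B))
# ring centre in side view
D=ray('d1',255+265/6,225+240/6,.067)[:2];print(D)
for c in (D,np.array([.5426,.02])):print(a(A-c),a(f(100,278)-c),a(f(73,281)-c))
for t in (10,16,22): print(t,[ ((proj('d1',[.5426+q*np.cos(np.radians(t)),.02+q*np.sin(np.radians(t)),.062])-np.array([255,225]))*6).round() for q in (.035,.071,.094)])
"
```

```text
[0.60639173 0.04101354] [0.57900871 0.03056489] 20.885573456202728
[0.54329066 0.02695082]
12.563646476602766 19.441221467489132 18.72472392573263
18.232328498977438 24.47442561662872 23.12252164021833
10 [array([184., 240.]), array([ 97., 245.]), array([ 41., 248.])]
16 [array([185., 247.]), array([ 98., 259.]), array([ 42., 266.])]
22 [array([187., 253.]), array([101., 272.]), array([ 46., 284.])]
```

About 5–7° is left. I'll push 3° more, then back off, lift and measure from above.

Emit:
play_rows(
  rows=[
    {"slide": [0.004,-0.011,0],"delta_rot": [0,0,-0.44],"fingers": -1},
    {"slide": [0.002,-0.006,0],"delta_rot": [0,0,-0.22],"fingers": -1},
    {"slide": [0,0,0],"delta_rot": [0,0,0],"fingers": -1},
    {"slide": [0,0.05,0],"delta_rot": [0,0,0],"fingers": -1},
    {"slide": [0,0,-0.35],"delta_rot": [0,0,0],"fingers": -1},
    {"slide": [-0.1,0,-0.35],"delta_rot": [0,0,0],"fingers": -1},
    {"slide": [-0.35,0,-0.2],"delta_rot": [0,0,0],"fingers": -1},
    {"slide": [-0.35,0,0],"delta_rot": [0,0,0],"fingers": -1},
  ],
)

```text
time_s: 7.05
tcp_pos: [0.608, 0.0671, 0.2146]
eef_rot: [-180.0, 0.5, -163.6]
contact_force: [-0.3, 1.1, 0.0]
gripper_width: 0.0006
gripper_force: 0.0
```

Emit:
play_rows(
  rows=[
    {"slide": [0,0,0],"delta_rot": [0,0,0],"fingers": -1},
    {"slide": [0,0,0],"delta_rot": [0,0,0],"fingers": -1},
  ],
)

```text
time_s: 7.3
tcp_pos: [0.6043, 0.0661, 0.2094]
eef_rot: [-180.0, -0.1, -163.6]
contact_force: [-0.1, -0.6, 0.9]
gripper_width: 0.0004
gripper_force: 0.0
```

```bash
python3 -c "
from h import *
cap('wrist','w3');im=cv2.imread('pics/w3.png')
u,v=proj('w3',np.array([.5426,.02,.062]));print(u,v,r.get_state()['eef_rot'])
u,v=int(u),int(v);x0=max(0,u-100);y0=max(0,v-100);print(x0,y0)
cv2.imwrite('pics/w3c.png',cv2.resize(im[y0:y0+150+50,x0:x0+200],None,fx=3,fy=3,interpolation=2))"
```

```text
285.7047093969087 125.48709591666704 [-1.79985925e+02 -3.87050203e-02 -1.63569889e+02]
185 25
```

View pics/w3c.png

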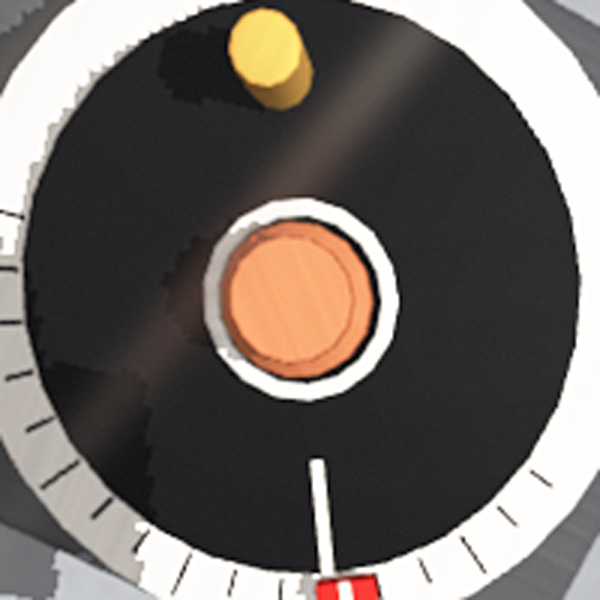

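The line (317,460)–(327,573) is about 16 crop px short of the tab line at (344,580), which is about 3°. I'll let code extract both white lines.

```bash
cat > ang.py <<'E'
import sys
from h import *
def ang(f,C=np.array([.5426,.02])):
    im=cv2.imread('pics/'+f+'.png').astype(int); hsv=cv2.cvtColor(im.astype(np.uint8),cv2.COLOR_BGR2HSV)
    a=lambda v:np.degrees(np.arctan2(v[...,1],v[...,0]))
    # polar unwrap of the face plane z=.062
    ths=np.radians(np.arange(-5,50,.1)); 
    def samp(q):
        uv=np.array([proj(f,np.array([C[0]+q*np.cos(t),C[1]+q*np.sin(t),.062])) for t in ths],np.float32)
        return cv2.remap(im.astype(np.float32),uv[:,0].reshape(1,-1),uv[:,1].reshape(1,-1),cv2.INTER_LINEAR)[0]
    for q in (.045,.05,.055,.06,.065,.075,.079,.083,.087,.091):
        s=samp(q); w=s.min(1)   # white: all channels high
        if q<.07: m=w>110
        else:
            red=(s[:,2]>120)&(s[:,1]<90); i=np.where(red)[0]
            if len(i)<2: print(q,'no red'); continue
            m=np.zeros(len(ths),bool); m[i[0]:i[-1]+1]=True; m&=w>110
        print(q,np.degrees(ths[m]).mean().round(2) if m.any() else None,m.sum())
ang(sys.argv[1])
E
python3 ang.py w3; python3 -c "
from h import *
for z,u,v in((.067,185+301/3,25+300/3),(.09,185+290/3,25+297/3),):print(ray('w3',u,v,z))
s=r.get_state();print(s['tcp_pos'],s['eef_rot'])
P=ray('w3',185+265/3,25+47/3,.092);print(P,np.degrees(np.arctan2(*(P[1::-1]-[.02,.5426]))))"
```

```text
0.045 20.25 50
0.05 20.15 46
0.055 20.2 41
0.06 20.3 37
0.065 20.35 34
0.075 23.7 31
0.079 23.65 30
0.083 23.65 28
0.087 23.7 27
0.091 23.75 26
[0.54227142 0.02009286 0.067     ]
[0.54202878 0.01960859 0.09      ]
[0.60406125 0.06592357 0.20979706] [-1.79985925e+02 -3.87050203e-02 -1.63569889e+02]
[0.4938961  0.00147496 0.092     ] -159.17516306516606
```

The dial is at 20.25° and the tab at 23.7°, so 3.4° remains. I'll go back behind the post and nudge it.

```bash
python3 plan.py 165:0 170:0 173:0 175:0.5 176:0 177:0 178:0 178.4:0
```

```text
theta 36.7669199238739 rad 0.07672326657167561 z 0.20979706432508863 ydir -253.5698885187632 [-0.65699106  0.67149165 -0.02394366]
165:0 [ 0.775  0.003 -0.   ]
170:0 [ 0.015 -0.026 -0.   ]
173:0 [ 0.008 -0.016 -0.   ]
175:0.5 [ 0.005 -0.011 -0.109]
176:0 [ 0.002 -0.006 -0.   ]
177:0 [ 0.002 -0.006 -0.   ]
178:0 [ 0.002 -0.006 -0.   ]
178.4:0 [ 0.001 -0.002 -0.   ]
```

Emit:
play_rows(
  rows=[
    {"slide": [0.26,0,0],"delta_rot": [0,0,0],"fingers": -1},
    {"slide": [0.26,0,0],"delta_rot": [0,0,0],"fingers": -1},
    {"slide": [0.255,0,0],"delta_rot": [0,0,0],"fingers": -1},
    {"slide": [0,0,0.2],"delta_rot": [0,0,0],"fingers": -1},
    {"slide": [0,0,0.3],"delta_rot": [0,0,0],"fingers": -1},
    {"slide": [0,0,0.3],"delta_rot": [0,0,0],"fingers": -1},
    {"slide": [0,0,0.1],"delta_rot": [0,0,0],"fingers": -1},
    {"slide": [0,0,0],"delta_rot": [0,0,0],"fingers": -1},
  ],
)

```text
time_s: 8.35
tcp_pos: [0.4919, 0.0326, 0.0746]
eef_rot: [-180.0, -0.1, -163.6]
contact_force: [1.1, -0.4, 0.8]
gripper_width: 0.0005
gripper_force: 0.0
```

```bash
python3 plan.py 168:0 171:0 173:0 175:0 176:0 177:0 178:0 178.4:0
```

```text
theta 166.09327141421753 rad 0.0522516061428679 z 0.07455144894376717 ydir -253.5556366347917 [ 1.05096791 -0.38830985  0.81981188]
168:0 [ 0.004 -0.011 -0.   ]
171:0 [ 0.008 -0.016 -0.   ]
173:0 [ 0.005 -0.011 -0.   ]
175:0 [ 0.005 -0.011 -0.   ]
176:0 [ 0.002 -0.006 -0.   ]
177:0 [ 0.002 -0.006 -0.   ]
178:0 [ 0.002 -0.006 -0.   ]
178.4:0 [ 0.001 -0.002 -0.   ]
```

Emit:
play_rows(
  rows=[
    {"slide": [0.004,-0.011,0],"delta_rot": [0,0,0],"fingers": -1},
    {"slide": [0.008,-0.016,0],"delta_rot": [0,0,0],"fingers": -1},
    {"slide": [0.005,-0.011,0],"delta_rot": [0,0,0],"fingers": -1},
    {"slide": [0.005,-0.011,0],"delta_rot": [0,0,0],"fingers": -1},
    {"slide": [0.002,-0.006,0],"delta_rot": [0,0,0],"fingers": -1},
    {"slide": [0.002,-0.006,0],"delta_rot": [0,0,0],"fingers": -1},
    {"slide": [0.001,-0.005,0],"delta_rot": [0,0,0],"fingers": -1},
    {"slide": [0,0,0],"delta_rot": [0,0,0],"fingers": -1},
  ],
)

```text
time_s: 9.35
tcp_pos: [0.4924, 0.0226, 0.0751]
eef_rot: [180.0, 0.0, -163.6]
contact_force: [0.3, 3.0, 1.1]
gripper_width: 0.0003
gripper_force: 1.2
```

Emit:
play_rows(
  rows=[
    {"slide": [0,0,0],"delta_rot": [0,0,0],"fingers": -1},
    {"slide": [0,0.05,0],"delta_rot": [0,0,0],"fingers": -1},
    {"slide": [0,0,-0.35],"delta_rot": [0,0,0],"fingers": -1},
    {"slide": [-0.1,0,-0.35],"delta_rot": [0,0,0],"fingers": -1},
    {"slide": [-0.35,0,-0.2],"delta_rot": [0,0,0],"fingers": -1},
    {"slide": [-0.35,0,0],"delta_rot": [0,0,0],"fingers": -1},
    {"slide": [0,0,0],"delta_rot": [0,0,0],"fingers": -1},
    {"slide": [0,0,0],"delta_rot": [0,0,0],"fingers": -1},
  ],
)

```text
time_s: 10.35
tcp_pos: [0.6041, 0.0634, 0.2088]
eef_rot: [-180.0, -0.2, -163.6]
contact_force: [-0.8, 0.4, -0.5]
gripper_width: 0.0006
gripper_force: 0.0
```

```bash
python3 -c "
from h import *
cap('wrist','w4')"; python3 ang.py w4; python3 plan.py
```

```text
0.045 22.8 49
0.05 22.85 44
0.055 22.9 41
0.06 22.9 37
0.065 22.9 35
0.075 23.65 30
0.079 23.65 28
0.083 23.7 27
0.087 23.7 27
0.091 23.7 25
theta 35.22420162310189 rad 0.07508371632558218 z 0.20934190836634636 ydir -253.57075116613512 [-0.36081235 -0.53540798  0.12024918]
```

It is 0.8° short, so I'll make one more fine nudge.

```bash
python3 plan.py 167:0
```

```text
theta 35.22420162310189 rad 0.07508371632558218 z 0.20934190836634636 ydir -253.57075116613512 [-0.36081235 -0.53540798  0.12024918]
167:0 [ 0.776  0.009 -0.   ]
```

Emit:
play_rows(
  rows=[
    {"slide": [0.26,0,0],"delta_rot": [0,0,0],"fingers": -1},
    {"slide": [0.26,0,0],"delta_rot": [0,0,0],"fingers": -1},
    {"slide": [0.255,0,0],"delta_rot": [0,0,0],"fingers": -1},
    {"slide": [0,0,0.2],"delta_rot": [0,0,0],"fingers": -1},
    {"slide": [0,0,0.3],"delta_rot": [0,0,0],"fingers": -1},
    {"slide": [0,0,0.3],"delta_rot": [0,0,0],"fingers": -1},
    {"slide": [0,0,0.1],"delta_rot": [0,0,0],"fingers": -1},
    {"slide": [0,0,0],"delta_rot": [0,0,0],"fingers": -1},
  ],
)

```text
time_s: 11.4
tcp_pos: [0.492, 0.0301, 0.0744]
eef_rot: [-180.0, -0.1, -163.6]
contact_force: [0.4, 0.2, 1.1]
gripper_width: 0.0003
gripper_force: 0.0
```

```bash
python3 plan.py 170:0 173:0 175:0 176:0 177:0 178:0 178.4:0
```

```text
theta 168.739647669573 rad 0.05157281605359097 z 0.07438579582747767 ydir -253.5620022763062 [0.41801174 0.15072086 1.08462156]
170:0 [ 0.006 -0.005 -0.   ]
173:0 [ 0.008 -0.016 -0.   ]
175:0 [ 0.005 -0.011 -0.   ]
176:0 [ 0.002 -0.006 -0.   ]
177:0 [ 0.002 -0.006 -0.   ]
178:0 [ 0.002 -0.006 -0.   ]
178.4:0 [ 0.001 -0.002 -0.   ]
```

Emit:
play_rows(
  rows=[
    {"slide": [0.006,-0.005,0],"delta_rot": [0,0,0],"fingers": -1},
    {"slide": [0.008,-0.016,0],"delta_rot": [0,0,0],"fingers": -1},
    {"slide": [0.005,-0.011,0],"delta_rot": [0,0,0],"fingers": -1},
    {"slide": [0.002,-0.008,0],"delta_rot": [0,0,0],"fingers": -1},
    {"slide": [0.002,-0.008,0],"delta_rot": [0,0,0],"fingers": -1},
    {"slide": [0.002,-0.006,0],"delta_rot": [0,0,0],"fingers": -1},
    {"slide": [0,0,0],"delta_rot": [0,0,0],"fingers": -1},
    {"slide": [0,0,0],"delta_rot": [0,0,0],"fingers": -1},
  ],
)

```text
time_s: 12.4
tcp_pos: [0.4925, 0.0221, 0.0751]
eef_rot: [180.0, 0.0, -163.6]
contact_force: [0.4, 1.7, 0.6]
gripper_width: 0.0005
gripper_force: 1.1
```

Emit:
play_rows(
  rows=[
    {"slide": [0,0.05,0],"delta_rot": [0,0,0],"fingers": -1},
    {"slide": [0,0,-0.35],"delta_rot": [0,0,0],"fingers": -1},
    {"slide": [-0.1,0,-0.35],"delta_rot": [0,0,0],"fingers": -1},
    {"slide": [-0.35,0,-0.2],"delta_rot": [0,0,0],"fingers": -1},
    {"slide": [-0.35,0,0],"delta_rot": [0,0,0],"fingers": -1},
    {"slide": [0,0,0],"delta_rot": [0,0,0],"fingers": -1},
    {"slide": [0,0,0],"delta_rot": [0,0,0],"fingers": -1},
  ],
)

```text
time_s: 13.28
tcp_pos: [0.6045, 0.063, 0.209]
eef_rot: [-180.0, -0.1, -163.6]
contact_force: [-0.1, -1.6, 0.8]
gripper_width: 0.0006
gripper_force: 0.0
```

```bash
python3 -c "
from h import *
cap('wrist','w5')"; python3 ang.py w5; python3 -c "
from h import *
s=r.get_state();p=s['tcp_pos'];y=np.radians(s['eef_rot'][2]);print(p,s['eef_rot'],s['joints'])
H=np.array([.5238,-.0945]);O=np.array([.4807,-.1366])
print(np.linalg.norm(H-[.5426,.02]),np.degrees(np.arctan2(*(O-H)[::-1])))
"
```

```text
0.045 23.5 51
0.05 23.5 45
0.055 23.6 41
0.06 23.6 37
0.065 23.6 33
0.075 23.65 30
0.079 23.6 29
0.083 23.7 29
0.087 23.7 25
0.091 23.7 25
[0.60429044 0.06289334 0.20945832] [-1.79993117e+02 -9.20699973e-02 -1.63562304e+02] [ 2.43405900e+01  1.49658238e+01 -9.56454749e+00 -6.41676961e-03
 -6.55617707e+01 -9.79002295e+01]
0.11603314181732734 -135.67245479721143
```

The dial reads 23.55° against the tab's 23.67°, so it is aligned to about 0.1°. Now the clamp lever: I'll go behind the orange end.

```bash
sed -e 's/\[.5426,.020\]/[.5240,-.0955]/' -e 's/\.052\*/.060*/' plan.py > planc.py; python3 planc.py -168:0
```

```text
theta 63.11930377362818 rad 0.17758097864994632 z 0.209458320992648 ydir -253.56230443980854 [ 0.06044766 -0.42334665 -0.24871071]
-168:0 [ 1.211 -0.83  -0.   ]
```

Emit:
play_rows(
  rows=[
    {"slide": [0.303,-0.208,0],"delta_rot": [0,0,0],"fingers": -1},
    {"slide": [0.303,-0.208,0],"delta_rot": [0,0,0],"fingers": -1},
    {"slide": [0.303,-0.207,0],"delta_rot": [0,0,0],"fingers": -1},
    {"slide": [0.302,-0.207,0],"delta_rot": [0,0,0],"fingers": -1},
    {"slide": [0,0,0.2],"delta_rot": [0,0,-1],"fingers": -1},
    {"slide": [0,0,0.3],"delta_rot": [0,0,-1],"fingers": -1},
    {"slide": [0,0,0.3],"delta_rot": [0,0,-1],"fingers": -1},
    {"slide": [0,0,0.1],"delta_rot": [0,0,-1],"fingers": -1},
  ],
)

```text
time_s: 14.32
tcp_pos: [0.4636, -0.1081, 0.0731]
eef_rot: [179.9, -0.2, -145.1]
contact_force: [-0.3, 0.1, 0.2]
gripper_width: 0.0005
gripper_force: 0.0
```

```bash
python3 planc.py -164:0 -160:0 -156:2 -152:3 -148:4 -144:4 -140:4 -136:4
```

```text
theta -168.2350347188234 rad 0.061725120168724654 z 0.07311047280795767 ydir -235.10034833466065 [-0.30504877  0.06958367  0.22802086]
-164:0 [ 0.    -0.032 -0.   ]
-160:0 [ 0.008 -0.027 -0.   ]
-156:2 [ 0.006 -0.027 -0.436]
-152:3 [ 0.005 -0.027 -0.654]
-148:4 [ 0.005 -0.028 -0.873]
-144:4 [ 0.005 -0.028 -0.873]
-140:4 [ 0.005 -0.028 -0.873]
-136:4 [ 0.005 -0.028 -0.873]
```

Emit:
play_rows(
  rows=[
    {"slide": [0,-0.032,0.01],"delta_rot": [0,0,0],"fingers": -1},
    {"slide": [0.008,-0.027,0],"delta_rot": [0,0,0],"fingers": -1},
    {"slide": [0.006,-0.027,0],"delta_rot": [0,0,-0.44],"fingers": -1},
    {"slide": [0.005,-0.027,0],"delta_rot": [0,0,-0.65],"fingers": -1},
    {"slide": [0.005,-0.028,0],"delta_rot": [0,0,-0.87],"fingers": -1},
    {"slide": [0.005,-0.028,0],"delta_rot": [0,0,-0.87],"fingers": -1},
    {"slide": [0.005,-0.028,0],"delta_rot": [0,0,-0.87],"fingers": -1},
    {"slide": [0.005,-0.028,0],"delta_rot": [0,0,-0.87],"fingers": -1},
  ],
)

```text
time_s: 15.32
tcp_pos: [0.4841, -0.137, 0.0748]
eef_rot: [-179.9, 0.1, -124.2]
contact_force: [-1.2, 3.0, 0.1]
gripper_width: 0.0003
gripper_force: 1.4
```

```bash
python3 planc.py -132:4 -128:4 -124:4 -120:4
```

```text
theta -133.89909278628923 rad 0.05753784673430251 z 0.07476728656780789 ydir -214.24318028445077 [-1.21916168  3.02602789  0.12497133]
-132:4 [ 0.018 -0.01  -0.873]
-128:4 [ 0.005 -0.028 -0.873]
-124:4 [ 0.005 -0.028 -0.873]
-120:4 [ 0.005 -0.028 -0.873]
```

In contact at 3 N. I'll continue around.

Emit:
play_rows(
  rows=[
    {"slide": [0.012,-0.02,0.01],"delta_rot": [0,0,-0.87],"fingers": -1},
    {"slide": [0.008,-0.028,0],"delta_rot": [0,0,-0.87],"fingers": -1},
    {"slide": [0.005,-0.028,0],"delta_rot": [0,0,-0.87],"fingers": -1},
    {"slide": [0.005,-0.028,0],"delta_rot": [0,0,-0.87],"fingers": -1},
    {"slide": [0.005,-0.028,0],"delta_rot": [0,0,-0.87],"fingers": -1},
    {"slide": [0.005,-0.028,0],"delta_rot": [0,0,-0.87],"fingers": -1},
  ],
)

```text
time_s: 16.08
tcp_pos: [0.5026, -0.152, 0.0731]
eef_rot: [-180.0, 0.0, -100.3]
contact_force: [-1.6, 2.7, -0.5]
gripper_width: 0.0005
gripper_force: 1.4
```

```bash
python3 planc.py -108:4 -104:4 -100:4 -97:2 -94:2 -91:2
```

```text
theta -110.77414741705059 rad 0.060438663189730304 z 0.07305191850354592 ydir -190.32332997648086 [-1.58698094  2.72993025 -0.5044942 ]
-108:4 [ 0.    -0.02  -0.873]
-104:4 [ 0.005 -0.028 -0.873]
-100:4 [ 0.005 -0.028 -0.873]
-97:2 [ 0.004 -0.021 -0.436]
-94:2 [ 0.003 -0.021 -0.436]
-91:2 [ 0.003 -0.021 -0.436]
```

Emit:
play_rows(
  rows=[
    {"slide": [0.002,-0.022,0],"delta_rot": [0,0,-0.87],"fingers": -1},
    {"slide": [0.005,-0.028,0],"delta_rot": [0,0,-0.87],"fingers": -1},
    {"slide": [0.005,-0.028,0],"delta_rot": [0,0,-0.87],"fingers": -1},
    {"slide": [0.004,-0.021,0],"delta_rot": [0,0,-0.44],"fingers": -1},
  ],
)

```text
time_s: 16.58
tcp_pos: [0.5172, -0.1557, 0.0729]
eef_rot: [-180.0, 0.0, -86.4]
contact_force: [-2.2, 1.7, -0.4]
gripper_width: 0.0003
gripper_force: 1.5
```

Emit:
play_rows(
  rows=[
    {"slide": [0.003,-0.02,0],"delta_rot": [0,0,-0.44],"fingers": -1},
    {"slide": [0.003,-0.015,0],"delta_rot": [0,0,-0.44],"fingers": -1},
  ],
)

```text
time_s: 16.82
tcp_pos: [0.5178, -0.1569, 0.0721]
eef_rot: [179.5, 0.0, -82.4]
contact_force: [-19.8, -0.5, 15.4]
gripper_width: 0.0007
gripper_force: 9.8
```

```bash
python3 planc.py -91:0 -89:0 -87:0 -85:0
```

```text
theta -95.78240691932686 rad 0.061694079871966026 z 0.07213378651678654 ydir -172.38265637043548 [-19.83565839  -0.54792236  15.41178078]
-91:0 [-0.005 -0.035 -0.   ]
-89:0 [ 0.002 -0.014 -0.   ]
-87:0 [ 0.001 -0.014 -0.   ]
-85:0 [ 0.001 -0.014 -0.   ]
```

Force rose to 20 N, which is the stop. I'll back off, lift and check.

Emit:
play_rows(
  rows=[
    {"slide": [0,0.04,0],"delta_rot": [0,0,0],"fingers": -1},
    {"slide": [0,0.06,0],"delta_rot": [0,0,0],"fingers": -1},
    {"slide": [0,0,-0.3],"delta_rot": [0,0,0],"fingers": -1},
    {"slide": [0,0,-0.35],"delta_rot": [0,0,0],"fingers": -1},
    {"slide": [-0.2,0,-0.35],"delta_rot": [0,0,0],"fingers": -1},
    {"slide": [-0.3,0,-0.2],"delta_rot": [0,0,0],"fingers": -1},
    {"slide": [0,0,0],"delta_rot": [0,0,0],"fingers": -1},
    {"slide": [0,0,0],"delta_rot": [0,0,0],"fingers": -1},
  ],
)

```text
time_s: 17.82
tcp_pos: [0.4977, -0.0836, 0.252]
eef_rot: [-180.0, 0.0, -82.3]
contact_force: [-1.2, 0.4, -0.5]
gripper_width: 0.0001
gripper_force: 0.0
```

```bash
python3 -c "
from h import *
cap('wrist','w6'); s=r.get_state();print(s['tcp_pos'],s['eef_rot'],s['joints'])"
```

```text
[ 0.49745366 -0.08400501  0.25142945] [ 1.79962333e+02  7.61372071e-03 -8.23520443e+01] [ 1.27509164e+01  3.38621717e+00 -1.81048460e+01 -1.17478448e-02
 -6.85457775e+01 -5.09865779e+00]
```

View pics/w6.png

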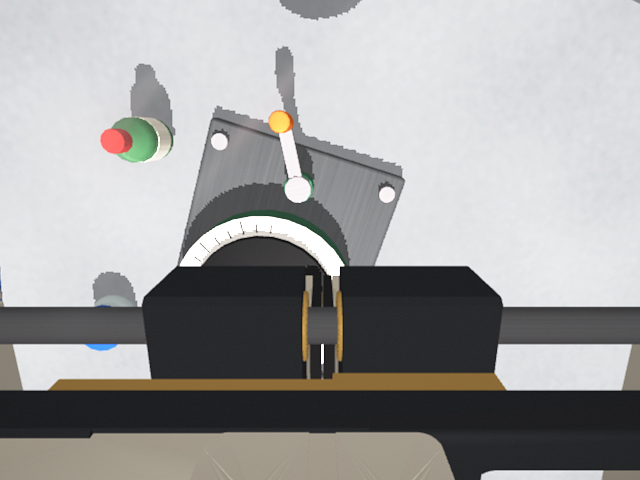

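The lever has swung over: hub at (298,189), orange top at (280,121). The oil bottle is undisturbed. I'll compute the angle and look at the dial again.

Emit:
play_rows(
  rows=[
    {"slide": [-0.3,0,0],"delta_rot": [0,0,0],"fingers": -1},
    {"slide": [-0.35,-0.15,0],"delta_rot": [0,0,0],"fingers": -1},
    {"slide": [-0.25,-0.15,0],"delta_rot": [0,0,0],"fingers": -1},
    {"slide": [0,0,0],"delta_rot": [0,0,0],"fingers": -1},
    {"slide": [0,0,0],"delta_rot": [0,0,0],"fingers": -1},
  ],
)

```text
time_s: 18.5
tcp_pos: [0.5241, 0.0552, 0.2508]
eef_rot: [179.9, -0.0, -82.4]
contact_force: [0.0, 0.4, -0.0]
gripper_width: 0.0006
gripper_force: 0.0
```

```bash
python3 -c "
from h import *
H=ray('w6',298,189,.054)[:2];O=ray('w6',280,121,.086)[:2];C=np.array([.5426,.02])
a=lambda v:np.degrees(np.arctan2(v[1],v[0]))
print(H,O,np.linalg.norm(O-H),'yaw',a(H-C)+90,'clamp',np.radians(a(O-H)-a(H-C)-90+130))
cap('wrist','w7');im=cv2.imread('pics/w7.png');u,v=map(int,proj('w7',np.array([.5426,.02,.062])));print(u,v)
"; python3 ang.py w7
```

```text
[ 0.52181503 -0.0972941 ] [ 0.54097558 -0.15384928] 0.05971277292889879 yaw -10.048722313473746 clamp 1.200172063618332
305 167
0.045 23.35 56
0.05 23.5 53
0.055 23.5 43
0.06 23.5 43
0.065 15.5 55
0.075 23.7 37
0.079 23.65 34
0.083 23.75 30
0.087 23.7 31
0.091 23.7 31
```

View pics/w7.png

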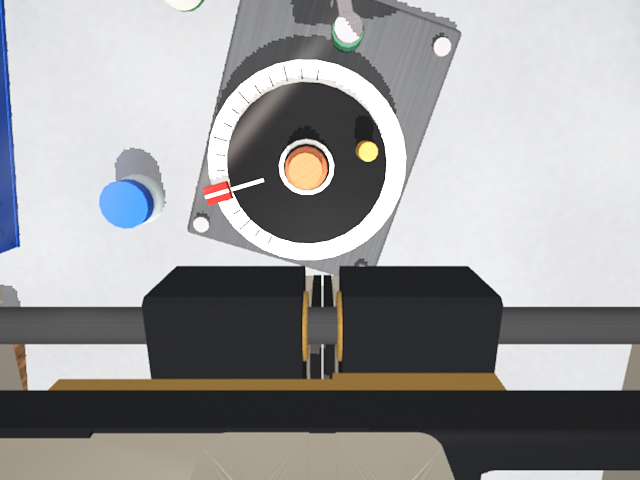

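The dial line (263,180)–(232,190) runs straight into the tab line at (217,194), the ferrule sits centred at (306,168), and the clamp reads 1.20 rad. The robot is clear, so I'm handing in.

```bash
python3 -c "
from plant import r
print(r.close_job())"
```

```text
the job is handed in; nothing more can be done
None
```

The job is handed in: the dial line matches the red tab's line to within about 0.2°, the clamp lever is at its stop (about 1.20 rad), and the ferrule is still seated at the centre of the dial.

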